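Set out the crucible weighing row

ROBOT

A 7-joint arm with a two-finger parallel gripper is mounted at the origin on a cart in front of the work surface, level with it; the furniture and walls round the work are solid. World frame = base frame: x ahead of the robot, y to its left, z up, the work surface at z = 0. Lengths are in m, angles in rad, forces in N, time in s.
With the tool pointing down it reaches from about 0.425 to 0.925 m from the base axis. Payload 6.8 kg.
Tool frame: the origin (TCP) lies on the centre line of the jaws, within the pads' length; the fingertips stand 25 mm ahead of it and the grasp point (between the pads) lies 6 mm ahead of it; z points along the fingers, y is the line along which they close (so a half turn about z gives the same grasp; the last joint's range is limited). The gripper opens to 85 mm and grips with 20 to 120 N. Pads are 22 mm wide; open, the fingers measure 114 mm over their backs; the gripper's body (76 mm by 85 mm) begins 54 mm behind the grasp point. The pads swing forward as they close: fully open they stand 13 mm farther back than shut.
Start: joints at [1.046, 0.477, 0.022, 1.555, -0.011, 1.109, -0.083], TCP at [0.273, -0.617, 0.256] pointing down, gripper open.
Joint ranges: [-2.96, 2.96], [-0.34, 2.1], [-1.41, 1.46], [0.24, 2.44], [-1.37, 4.51], [0.17, 1.92], [-2.96, 2.96]. Speed limits (rad/s): [2.39, 2.39, 3.14, 3.14, 3.14, 3.14, 3.14].

INTERFACE

Orientations are given as a rotation vector (axis times angle).
In Python, from bench import status, imaging, workorder gives the robot as it stands.
- The arm moves only by the tool send_rows, never from a script. Its argument "steps" is a list of rows, each an object of numbers: "dx", "dy", "dz": the shift along the tool's x, y, z in cm; "yaw": the turn about the tool's z in degrees; "gripper": the opening, from 0 (shut) to 1 (fully open). A call has 1 to 5 rows; each row is the pose to reach, as a shift and turn from the pose commanded when the call began, along the tool's axes at that moment; what a row does not reach only later rows make up. A row lasts 1/8 s, in which the tool goes at most 62.5 mm and 10.7 degrees, less where a joint would pass 70% of its speed; a pose out of reach is approached as far as the arm can. A call with a gripper value outside its range is refused whole. The fingers move at their own pace and stop on an object; "force" is the grip in N (left out, the last holds). Time passes only in rows, so rows that repeat a pose let the fingers close. It gives the time, the measured TCP pose, the force, the opening and the grip force at its end, in the units of the state.
- status.get_obs(): the state, without advancing time (a new reading comes with each control period).
- imaging.grab_frame(name): name is "scene" or "top" or "wrist"; returns a dict with "color" (384x512x3 uint8, red, green, blue), "depth" (384x512 float32, m along the optical axis (not along the pixel's ray), 0 where there is no reading), "K" (3x3 intrinsics, pixels), "R" (3x3) and "t" (3): a world point X has camera coordinates R X + t. Camera axes: x right, y down, z forward; pixel columns grow to the right and rows downward; lengths in m; the calibration is good to about 2 mm. A picture is of the moment at which its call begins.
- workorder.hand_in(): hands the job in; it is judged then, once.
The state is a dict: "clock": time; "joints": joint angles; "qvel": joint speeds; "tau": joint torques, N m; "tcp_pos": TCP position; "orientation": TCP orientation; "contact_force": force on the tool from outside, world axes, zero at the start; "moment": the same for the moment, N m; "grip_width": finger opening in m; "gripper_force": force on a finger pad.
Only numpy, scipy, OpenCV 4.12 (cv2) and the standard library are available. Lean on these libraries where they do the work, as an engineer would, in place of code of your own. Each camera call takes 0.05 s, during which the arm holds its last target. There are 200 camera calls.

TASK

On the grey bench mat, set out one straight row with evenly spaced centres from the watch glass to the bench timer, along the middle of the mat: first, next to the watch glass, the weighing bottle, then the crucible in the middle, then, next to the timer, the larger of the two steel weights, all standing upright. Put the lid on the crucible, seated flat in its mouth with the knob up. The watch glass and the timer stay where they are; leave the small weight alone.

Things in the scene. Friction and masses are not known exactly. Their poses are not given: they have to be found in the camera images.
- mat: grey bench mat, 110 x 440 x 3 mm, fixed. Origin: centre of its underside; x across it (roughly away from the robot), y along it (roughly to the robot's left), z up; top at z = 3 mm. Watch glass and timer stand on its long middle line (x = 0), each 180 mm from its centre, one at either end; which end is which varies. So the five centres of the finished row are 90 mm apart.
- timer: round white kitchen-style bench timer with a blue dial cap, 66 mm across, 51 mm high, fixed on the mat near one end. Origin: centre of its underside, z up.
- watch_glass: clear shallow round glass dish, 84 mm across, 10 mm high, fixed on the mat near the other end. Origin: centre of its underside, z up. Nothing goes into it.
- crucible: loose white porcelain crucible, an open round cup, 41 mm across the rim, 26 mm across the foot, 32 mm high, about 30 g, open end up. Can be gripped across the outside near the rim. Origin: centre of its underside, z up.
- crucible_lid: loose white porcelain disc lid, 45 mm across, 3 mm thick, with a locating boss below (24 mm across, 3 mm deep) and a knob on top (11 to 14 mm across, 8 to 21 mm above the origin), about 20 g. Origin: centre of the boss's underside, on the bench at the start; z up. Seated, the boss is in the crucible's mouth and the origin about 29 mm above the crucible's origin.
- weighing_bottle: loose clear glass weighing bottle, an upright cylinder 33 mm across and 55 mm high with its glass lid (fixed to it) and lid knob; body up to 39 mm high, a little white powder at the bottom, about 40 g. Origin: centre of its underside, z up.
- large_weight: loose steel laboratory weight, upright cylinder 32 mm across with straight sides up to 34 mm, then a neck and knob (20 mm across) up to 50 mm, about 200 g. Origin: centre of its underside, z up.
- small_weight: the smaller steel weight of the same shape, 20 mm across with straight sides up to 20 mm, 31 mm high with its knob, about 50 g; loose, to be left alone. Origin: centre of its underside, z up.
Things that resemble listed ones, but are neither listed nor needed, are in the scene too. What is shaped like the crucible but turquoise is not meant.

How it is judged:
By the outcome, as a careful person would: the job done as asked, in the order asked, and still so for the second after the job is handed in, with the robot touching nothing.
It also fails if it takes over 128 s, if anything falls off the work surface, if the arm or the gripper's body presses on something with over 40 N, if the wrist force passes 120 N, or if a joint passes its speed limit or range.

## Working session

There is one attempt and no reset: what is moved stays moved. The work goes in short steps, Python scripts to look and compute and a tool call to move; the robot and the scene stay as the last step left them, time stands still between calls to the robot, and variables do not carry over. Pictures are saved under pics/ and viewed, at most 14 in all, crops included, and the job is handed in when it is done.

Besides the shell and the picture viewer there is one more tool, called after "Request:" as name([rows], argument=value, ...), one row to a line, values as JSON. send_rows: Moves the arm, as the interface text tells. Its arguments: {"type":"object","properties":{"steps":{"type":"array"},"force":{"type":"number"}},"required":["steps"]}

```bash
mkdir -p pics; ls; python3 - <<'E'
from bench import status, imaging
import cv2,numpy as np,pickle
o=status.get_obs();print({k:np.round(v,3) for k,v in o.items()})
for n in ("top","scene"):
    f=imaging.grab_frame(n);pickle.dump(f,open(f"{n}.pkl","wb"))
    cv2.imwrite(f"pics/{n}0.png",cv2.resize(f["color"][:,:,::-1],(800,600),interpolation=cv2.INTER_CUBIC))
    print(n,f["K"],f["R"],f["t"])
E
```

```text
pics
{'clock': np.float64(0.0), 'joints': array([ 1.046,  0.478,  0.022,  1.556, -0.012,  1.109, -0.083]), 'qvel': array([-0.   ,  0.001, -0.001,  0.001,  0.   ,  0.001,  0.   ]), 'tau': array([ 0.0000e+00, -5.9645e+01,  1.6080e+00, -2.8119e+01,  1.2000e-02,
        9.0000e-03,  0.0000e+00]), 'tcp_pos': array([ 0.273, -0.617,  0.255]), 'orientation': array([-3.072e+00, -6.500e-01,  1.000e-03]), 'contact_force': array([-0.582, -0.432,  0.433]), 'moment': array([-0.038,  0.036, -0.079]), 'gripper_force': np.float64(0.0), 'grip_width': np.float64(0.086)}
top [[487.02951551   0.         258.76209782]
 [  0.         487.02951551 183.6810514 ]
 [  0.           0.           1.        ]] [[ 0.0083294  -0.99995912 -0.00351725]
 [-0.99240155 -0.00783454 -0.12279161]
 [ 0.12275903  0.00451331 -0.99242624]] [-0.07629862  0.52044795  1.1850009 ]
scene [[453.52366445   0.         254.49823104]
 [  0.         453.52366445 191.54716146]
 [  0.           0.           1.        ]] [[-0.56512788 -0.82500001  0.0023372 ]
 [-0.6274613   0.42797037 -0.65048726]
 [ 0.53565174 -0.36907499 -0.75951357]] [0.23724347 0.37405014 0.80667976]
```

View pics/top0.png

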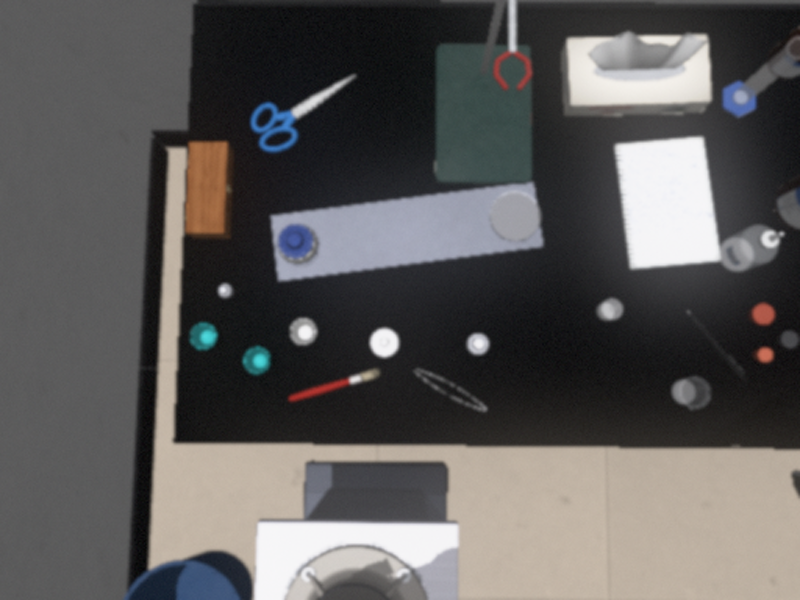

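View pics/scene0.png

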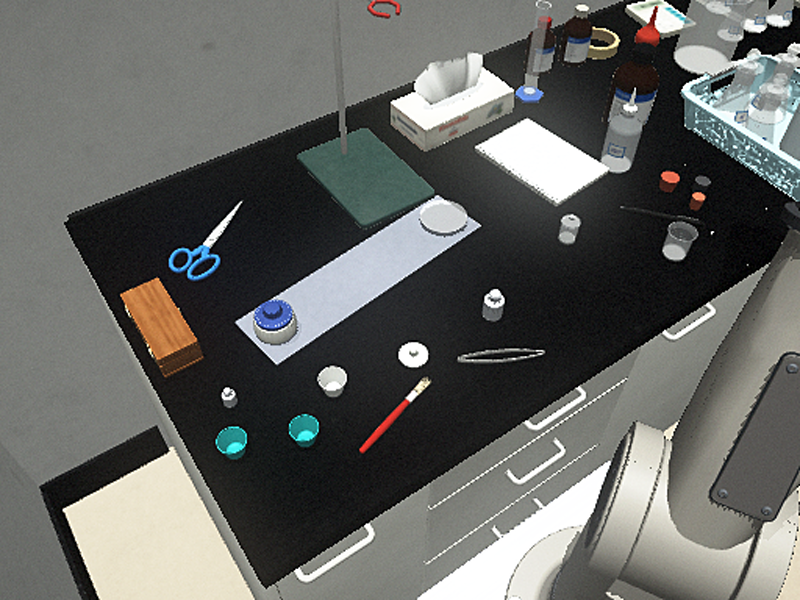

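The top view (800x600) shows the timer at (298,243), watch glass (515,215), crucible (303,331), lid (385,342) and large weight (478,344). The small weight is at (225,290), the turquoise decoys at (203,336) and (257,360), and the arm is out of view to the right. Weighing bottle candidates are (610,309), a small knobbed vessel, and (690,392), a wider open beaker. The first one fits, and I'll confirm it in a crop.

```bash
cat > h.py <<'E'
import numpy as np,cv2,pickle
def cloud(f):
    d=f["depth"];v,u=np.mgrid[:d.shape[0],:d.shape[1]]
    K=f["K"];c=np.stack([(u-K[0,2])/K[0,0]*d,(v-K[1,2])/K[1,1]*d,d],-1)
    P=(c-f["t"])@f["R"];P[d==0]=np.nan;return P
def ray(f,u,v,z):
    K=f["K"];r=f["R"].T@np.array([(u-K[0,2])/K[0,0],(v-K[1,2])/K[1,1],1]);o=-f["R"].T@f["t"]
    return o+r*(z-o[2])/r[2]
def proj(f,X):
    c=f["R"]@np.asarray(X)+f["t"];p=f["K"]@c;return p[:2]/p[2]
E
python3 - <<'E'
from h import *
np.set_printoptions(precision=4,suppress=True)
f=pickle.load(open("top.pkl","rb"));s=pickle.load(open("scene.pkl","rb"));P=cloud(f);Q=cloud(s)
# mat
hsv=cv2.cvtColor(f["color"],cv2.COLOR_RGB2HSV)
x0,y0=165,105
m=np.zeros(hsv.shape[:2],np.uint8);m[110:188,168:352]=((f["color"].max(2)>110))[110:188,168:352]
m=cv2.morphologyEx(m,cv2.MORPH_CLOSE,np.ones((9,9)))
c=max(cv2.findContours(m,0,2)[0],key=cv2.contourArea);b=cv2.boxPoints(cv2.minAreaRect(c))
W=np.array([ray(f,*p,.003) for p in b]);print("mat",b,W,W.mean(0),np.linalg.norm(np.diff(W,axis=0),axis=1))
print("table z", np.nanmedian(P[220:240,200:300,2]),np.nanmedian(Q[230:240,160:180,2]))
for n,(u,v) in dict(timer=(298,243),glass=(515,215),cru=(303,331),lid=(385,342),lw=(478,344),sw=(225,290),wb=(610,309),beaker=(690,392)).items():
    u,v=u/1.5625,v/1.5625
    X=ray(f,u,v,.02);print(n,"ray",X)
    for nm,C in(("top",P),("scn",Q)):
        k=(np.hypot(C[...,0]-X[0],C[...,1]-X[1])<.05)&(C[...,2]>.008)
        p=C[k]
        if len(p):
            print("  ",nm,len(p),"mid",(np.percentile(p,2,0)+np.percentile(p,98,0))/2,"ext",np.ptp(p,0),"zmax",np.percentile(p[:,2],98))
def crop(f,u,v,r=35):
    u,v=int(u),int(v);return cv2.resize(f["color"][v-r:v+r,u-r:u+r,::-1],(400,400),interpolation=cv2.INTER_CUBIC)
a=crop(s,365,148);b2=crop(s,434,154)
cv2.imwrite("pics/wb.png",np.hstack([a,b2]))
E
```

```text
mat [[172.2658 137.7045]
 [342.2007 115.539 ]
 [347.6989 157.6915]
 [177.7639 179.8569]] [[ 0.6429  0.1531  0.003 ]
 [ 0.705  -0.2876  0.003 ]
 [ 0.5938 -0.3003  0.003 ]
 [ 0.5329  0.1357  0.003 ]] [ 0.6186 -0.0748  0.003 ] [0.445  0.1119 0.4402]
table z -0.00045256700982098074 0.0005403107847102953
timer ray [0.5933 0.1016 0.02  ]
   top 520 mid [0.5923 0.1029 0.0343] ext [0.0781 0.0882 0.048 ] zmax 0.05418160281342448
   scn 625 mid [0.5906 0.1088 0.0329] ext [0.065  0.0629 0.0485] zmax 0.0550167463370371
glass ray [ 0.6424 -0.2518  0.02  ]
   top 399 mid [ 0.644  -0.2515  0.0119] ext [0.0911 0.0847 0.0091] zmax 0.015615079067570837
   scn 297 mid [ 0.6459 -0.2498  0.0116] ext [0.0849 0.0822 0.0087] zmax 0.015065844231439076
cru ray [0.4501 0.0899 0.02  ]
   top 133 mid [0.4502 0.0894 0.0219] ext [0.0377 0.0383 0.0306] zmax 0.03495808634312456
   scn 226 mid [0.45   0.091  0.0212] ext [0.0406 0.0401 0.0272] zmax 0.033772369111756975
lid ray [ 0.4336 -0.0418  0.02  ]
   top 79 mid [ 0.4211 -0.0395  0.015 ] ext [0.0705 0.0475 0.016 ] zmax 0.02198163501999989
   scn 84 mid [ 0.4199 -0
[... 238 characters left out ...]
 [0.0318 0.0342 0.0462] zmax 0.051312243195366196
sw ray [0.5154 0.2176 0.02  ]
   top 56 mid [0.5158 0.2192 0.0216] ext [0.0451 0.023  0.0276] zmax 0.034393255342276455
   scn 84 mid [0.5128 0.2213 0.021 ] ext [0.0181 0.0185 0.0239] zmax 0.03252183937442508
wb ray [ 0.4895 -0.403   0.02  ]
   top 175 mid [ 0.489  -0.3983  0.0335] ext [0.0306 0.0304 0.0496] zmax 0.05522108600470547
   scn 204 mid [ 0.4884 -0.3954  0.0314] ext [0.0331 0.0328 0.0494] zmax 0.05406209774055985
beaker ray [ 0.3583 -0.5264  0.02  ]
   top 289 mid [ 0.3586 -0.5197  0.034 ] ext [0.0477 0.0469 0.0521] zmax 0.05853053132844985
   scn 410 mid [ 0.3608 -0.519   0.0344] ext [0.0486 0.0488 0.0519] zmax 0.05780105751944044
```

View pics/wb.png

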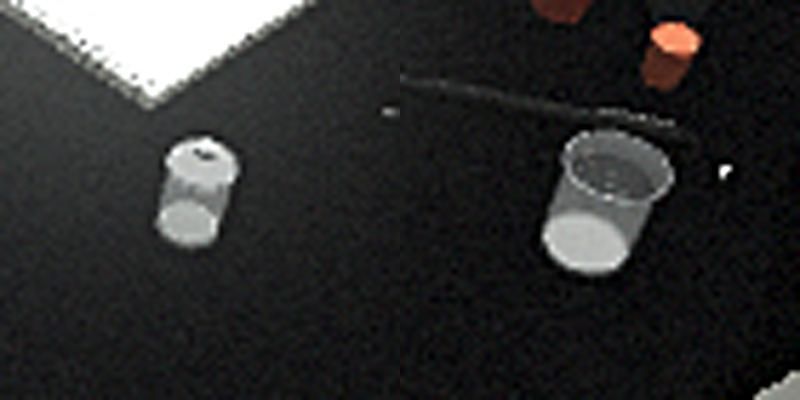

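The left crop (scene px ~(565,228)) is a lidded cylinder with white powder at the bottom and a measured width of 33 mm, so it is the weighing bottle. The right crop is an open beaker, 48 mm wide, so I rule it out. Next I'll refine the centres with circle fits.

```bash
cat >> h.py <<'E'
from scipy.optimize import least_squares
def wall(C,X,r,z0,z1,tol=.012):
    X=np.array(X[:2],float)
    for i in range(3):
        p=C[(np.hypot(C[...,0]-X[0],C[...,1]-X[1])<r+tol)&(C[...,2]>z0)&(C[...,2]<z1)][:,:2]
        if len(p)<8:return None
        k=np.hypot(*(p-X).T)>0.55*r
        X=least_squares(lambda q:np.hypot(*(p[k]-q).T)-r,X,loss="soft_l1",f_scale=.0015).x
    return X,len(p)
def disc(C,X,r,z0,z1):
    p=C[(np.hypot(C[...,0]-X[0],C[...,1]-X[1])<r+.012)&(C[...,2]>z0)&(C[...,2]<z1)][:,:2]
    return (np.array(cv2.minEnclosingCircle(p.astype(np.float32))[0]),len(p)) if len(p)>4 else None
def world(T):  # tool dx,dy,dz(cm),yaw from current obs to world target (x,y,z,angle of tool x)
    from bench import status
    from scipy.spatial.transform import Rotation as Ro
    o=status.get_obs();R=Ro.from_rotvec(o["orientation"]).as_matrix()
    a=np.arctan2(R[1,0],R[0,0]);return np.round(100*R.T@(np.array(T[:3])-o["tcp_pos"]),2),round(np.degrees(a)-T[3],1),np.degrees(a)
E
python3 - <<'E'
from h import *
np.set_printoptions(precision=4,suppress=True)
f=pickle.load(open("top.pkl","rb"));s=pickle.load(open("scene.pkl","rb"))
for nm,C in(("top",cloud(f)),("scn",cloud(s))):
    print(nm)
    print(" timer",wall(C,(.591,.1065),.033,.01,.035),disc(C,(.591,.1065),.028,.045,.06))
    print(" glass",wall(C,(.645,-.2505),.042,.008,.02,.006),disc(C,(.645,-.2505),.042,.008,.02))
    print(" cru",wall(C,(.45,.09),.0205,.024,.038),disc(C,(.45,.09),.0205,.024,.038))
    print(" lid",disc(C,(.433,-.041),.0225,.003,.009),disc(C,(.433,-.041),.004,.015,.03))
    print(" lw",wall(C,(.4315,-.186),.016,.008,.034),disc(C,(.4315,-.186),.007,.04,.06))
    print(" wb",wall(C,(.489,-.397),.0165,.008,.036),disc(C,(.489,-.397),.009,.045,.06))
# mat edges by mask, excluding the timer/glass ends: long-edge direction
g=f["color"];S=[]
for u in range(205,305):
    col=np.where(g[110:190,u].max(1)>90)[0]+110
    if len(col):S.append((u,col[0]-.5,col[-1]+.5))
S=np.array(S)
for j in(1,2):
    c=np.polyfit(S[:,0],S[:,j],1);a=ray(f,205,np.polyval(c,205),.003);b=ray(f,305,np.polyval(c,305),.003);print(a,b,np.degrees(np.arctan2(a[0]-b[0],a[1]-b[1])))
print(world((.489,-.397,.2,8.7)))
E
```

```text
top
 timer (array([0.5968, 0.1064]), 125) (array([0.5914, 0.1037]), 101)
 glass (array([ 0.6443, -0.2514]), 397) (array([ 0.6453, -0.2495]), 402)
 cru (array([0.4495, 0.089 ]), 62) (array([0.4503, 0.0895]), 62)
 lid (array([ 0.4327, -0.0413]), 189) (array([ 0.4345, -0.0383]), 22)
 lw (array([ 0.4322, -0.1882]), 38) (array([ 0.432 , -0.1872]), 48)
 wb (array([ 0.4895, -0.4003]), 36) (array([ 0.4884, -0.3982]), 65)
scn
 timer (array([0.597 , 0.1052]), 236) (array([0.594 , 0.1067]), 102)
 glass (array([ 0.6441, -0.2471]), 297) (array([ 0.6511, -0.2493]), 298)
 cru (array([0.4491, 0.0916]), 104) (array([0.4503, 0.0914]), 104)
 lid (array([ 0.4322, -0.0379]), 202) (array([ 0.4342, -0.0376]), 27)
 lw (array([ 0.4344, -0.1871]), 107) (array([ 0.4317, -0.1867]), 44)
 wb (array([ 0.4912, -0.3994]), 96) (array([ 0.4874, -0.395 ]), 46)
[0.6566 0.0686 0.003 ] [ 0.6931 -0.1908  0.003 ] -7.999818973671087
[0.5419 0.0661 0.003 ] [ 0.5781 -0.1904  0.003 ] -8.03586757069189
(array([ 28.64, -11.34,   5.56]), np.float64(15.2), np.float64(23.88156146307762))
```

Request:
send_rows([
  {"dx": 28.6,"dy": -11.2,"dz": 5.5,"yaw": 15.9,"gripper": 0.75},
  {"dx": 28.6,"dy": -11.2,"dz": 5.5,"yaw": 15.9,"gripper": 0.75},
  {"dx": 28.6,"dy": -11.2,"dz": 5.5,"yaw": 15.9,"gripper": 0.75},
  {"dx": 28.6,"dy": -11.2,"dz": 5.5,"yaw": 15.9,"gripper": 0.75},
  {"dx": 28.6,"dy": -11.2,"dz": 5.5,"yaw": 15.9,"gripper": 0.75},
], force=25)

```text
clock: 0.72
tcp_pos: [0.4905, -0.3974, 0.2007]
orientation: [-3.134, -0.219, 0.001]
contact_force: [-0.0, -0.0, -0.3]
grip_width: 0.0643
gripper_force: 0.0
```

```bash
python3 - <<'E'
from h import *
print(world((.489,-.3985,.15,8)))
E
```

```text
(array([-0.16,  0.09,  5.07]), np.float64(-0.0), np.float64(7.977696637420837))
```

```bash
python3 - <<'E'
from h import *
from bench import imaging
np.set_printoptions(precision=4,suppress=True)
f=imaging.grab_frame("wrist");C=cloud(f)
print(wall(C,(.489,-.3985),.0165,.008,.036),disc(C,(.489,-.3985),.009,.045,.06),proj(f,(.489,-.3985,.05)))
cv2.imwrite("pics/w1.png",f["color"][:,:,::-1])
E
```

```text
(array([ 0.4871, -0.3989]), 146) (array([ 0.4889, -0.3981]), 476) [255.1519 181.1539]
```

View pics/w1.png

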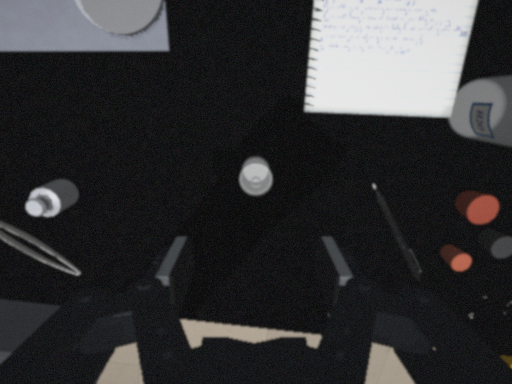

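The wrist view shows the bottle at (255,178), right where it was predicted at (255,181). Its centre agrees within 1–2 mm, so I descend.

Request:
send_rows([
  {"dx": -0.15,"dy": 0.1,"dz": 5,"gripper": 0.75},
  {"dx": -0.15,"dy": 0.1,"dz": 10,"gripper": 0.75},
  {"dx": -0.15,"dy": 0.1,"dz": 14.0,"gripper": 0.75},
  {"dx": -0.15,"dy": 0.1,"dz": 16.6,"gripper": 0.75},
  {"dx": -0.15,"dy": 0.1,"dz": 16.6,"gripper": 0.75},
])

```text
validation failed for argument at $.st...
```

Request:
send_rows([
  {"gripper": 0.2},
  {"gripper": 0.2},
  {"gripper": 0.2},
  {"gripper": 0.2},
  {"gripper": 0.2},
], force=25)

```text
validation failed for argument at $.st...
```

Request:
send_rows([
  {"dx": -0.15,"dy": 0.1,"dz": 5,"yaw": 0,"gripper": 0.75},
  {"dx": -0.15,"dy": 0.1,"dz": 10,"yaw": 0,"gripper": 0.75},
  {"dx": -0.15,"dy": 0.1,"dz": 14.0,"yaw": 0,"gripper": 0.75},
  {"dx": -0.15,"dy": 0.1,"dz": 16.6,"yaw": 0,"gripper": 0.75},
  {"dx": -0.15,"dy": 0.1,"dz": 16.6,"yaw": 0,"gripper": 0.75},
])

```text
clock: 1.4
tcp_pos: [0.4864, -0.3992, 0.0329]
orientation: [-3.131, -0.218, 0.006]
contact_force: [-0.1, -0.2, 0.6]
grip_width: 0.0643
gripper_force: 0.0
```

Request:
send_rows([
  {"dx": 0,"dy": 0,"dz": 0,"yaw": 0,"gripper": 0.2},
  {"dx": 0,"dy": 0,"dz": 0,"yaw": 0,"gripper": 0.2},
  {"dx": 0,"dy": 0,"dz": 0,"yaw": 0,"gripper": 0.2},
  {"dx": 0,"dy": 0,"dz": 0,"yaw": 0,"gripper": 0.2},
  {"dx": 0,"dy": 0,"dz": 0,"yaw": 0,"gripper": 0.2},
], force=25)

```text
clock: 2.02
tcp_pos: [0.489, -0.4008, 0.0367]
orientation: [3.133, 0.219, 0.003]
contact_force: [-0.9, 0.1, 6.8]
grip_width: 0.0301
gripper_force: 24.3
```

```bash
python3 - <<'E'
from h import *
print(world((.6316,-.1610,.15,8)))
E
```

```text
(array([ 17.47, -21.75, -11.33]), np.float64(-0.0), np.float64(7.98276769365685))
```

Request:
send_rows([
  {"dx": 0,"dy": 0,"dz": -3,"yaw": 0,"gripper": 0.2},
  {"dx": 0,"dy": 0,"dz": -7,"yaw": 0,"gripper": 0.2},
  {"dx": 0,"dy": 0,"dz": -11,"yaw": 0,"gripper": 0.2},
  {"dx": 4,"dy": -5,"dz": -11,"yaw": 0,"gripper": 0.2},
  {"dx": 8,"dy": -10,"dz": -11,"yaw": 0,"gripper": 0.2},
])

```text
clock: 2.65
tcp_pos: [0.5525, -0.2925, 0.1464]
orientation: [3.133, 0.214, 0.003]
contact_force: [1.1, 0.2, -0.3]
grip_width: 0.0304
gripper_force: 25.2
```

Request:
send_rows([
  {"dx": 3,"dy": -4,"dz": 0,"yaw": 0,"gripper": 0.2},
  {"dx": 7,"dy": -9,"dz": 0,"yaw": 0,"gripper": 0.2},
  {"dx": 9.4,"dy": -11.7,"dz": 0,"yaw": 0,"gripper": 0.2},
  {"dx": 9.4,"dy": -11.7,"dz": 0,"yaw": 0,"gripper": 0.2},
  {"dx": 9.4,"dy": -11.7,"dz": 0,"yaw": 0,"gripper": 0.2},
])

```text
clock: 3.28
tcp_pos: [0.6281, -0.1648, 0.1452]
orientation: [3.133, 0.218, -0.001]
contact_force: [-0.6, -0.5, -0.6]
grip_width: 0.0305
gripper_force: 25.2
```

```bash
cat > chk.py <<'E'
import sys
from h import *
from bench import imaging,status
np.set_printoptions(precision=4,suppress=True)
n=sys.argv[1];f=imaging.grab_frame("scene");g=imaging.grab_frame("top")
def cr(f,X,r=60):
    p=proj(f,X);u=int(np.clip(p[0],r,511-r));v=int(np.clip(p[1],r,383-r));return cv2.resize(f["color"][v-r:v+r,u-r:u+r,::-1],(400,400),interpolation=cv2.INTER_CUBIC)
X=[float(x) for x in sys.argv[2:5]]
cv2.imwrite(f"pics/{n}.png",np.hstack([cr(f,X),cr(g,X)]))
E
python3 - <<'E'
from h import *
from bench import status
print(world((.6316,-.1610,.0398,8)),status.get_obs()["tcp_pos"],status.get_obs()["grip_width"])
E
python3 chk.py b1 .63 -.161 .1
```

```text
(array([ 0.41, -0.34, 10.54]), np.float64(-0.1), np.float64(7.942316690108931)) [ 0.62809081 -0.16480707  0.14523772] 0.030476046275053573
```

View pics/b1.png

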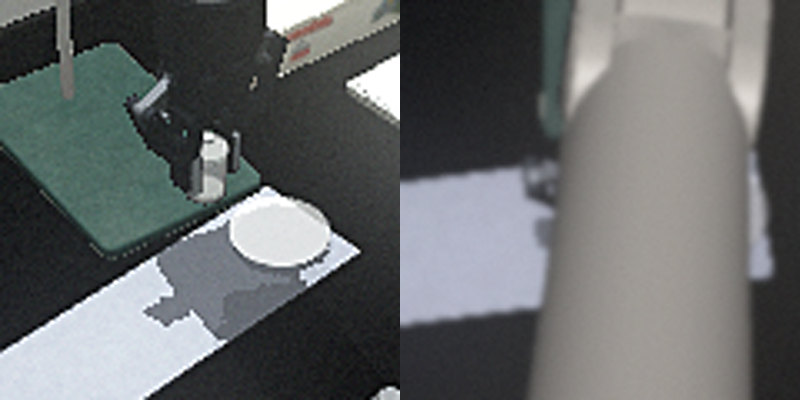

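The scene crop shows the bottle held upright between the fingers at about (210,165), above the mat next to the glass.

Request:
send_rows([
  {"dx": 0.4,"dy": -0.35,"dz": 3,"yaw": 0,"gripper": 0.2},
  {"dx": 0.4,"dy": -0.35,"dz": 7,"yaw": 0,"gripper": 0.2},
  {"dx": 0.4,"dy": -0.35,"dz": 10,"yaw": 0,"gripper": 0.2},
  {"dx": 0.4,"dy": -0.35,"dz": 10,"yaw": 0,"gripper": 0.2},
  {"dx": 0.4,"dy": -0.35,"dz": 10,"yaw": 0,"gripper": 0.2},
])

```text
clock: 4.0
tcp_pos: [0.6327, -0.1609, 0.0466]
orientation: [3.133, 0.216, 0.002]
contact_force: [0.6, -0.1, -0.9]
grip_width: 0.03
gripper_force: 25.2
```

```bash
python3 - <<'E'
from h import *
print(world((.6316,-.1610,.0392,8)))
E
```

```text
(array([-0.11, -0.01,  0.74]), np.float64(-0.1), np.float64(7.898943753186079))
```

Request:
send_rows([
  {"dx": -0.1,"dy": 0,"dz": 0.4,"yaw": 0,"gripper": 0.2},
  {"dx": -0.1,"dy": 0,"dz": 0.75,"yaw": 0,"gripper": 0.2},
  {"dx": -0.1,"dy": 0,"dz": 0.75,"yaw": 0,"gripper": 0.2},
  {"dx": -0.1,"dy": 0,"dz": 0.75,"yaw": 0,"gripper": 0.2},
])

```text
clock: 4.5
tcp_pos: [0.6323, -0.16, 0.0395]
orientation: [3.133, 0.219, 0.004]
contact_force: [-2.0, 0.5, 6.8]
grip_width: 0.0305
gripper_force: 24.3
```

Request:
send_rows([
  {"dx": 0,"dy": 0,"dz": 0,"yaw": 0,"gripper": 0.45},
  {"dx": 0,"dy": 0,"dz": 0,"yaw": 0,"gripper": 0.55},
  {"dx": 0,"dy": 0,"dz": 0,"yaw": 0,"gripper": 0.6},
  {"dx": 0,"dy": 0,"dz": 0,"yaw": 0,"gripper": 0.6},
])

```text
clock: 5.0
tcp_pos: [0.6312, -0.1599, 0.0376]
orientation: [-3.134, -0.219, 0.0]
contact_force: [0.2, -0.2, -0.1]
grip_width: 0.0512
gripper_force: 0.0
```

Request:
send_rows([
  {"dx": 0,"dy": 0,"dz": -2,"yaw": 0,"gripper": 0.6},
  {"dx": 0,"dy": 0,"dz": -6,"yaw": 0,"gripper": 0.6},
  {"dx": 0,"dy": 0,"dz": -10,"yaw": 0,"gripper": 0.6},
  {"dx": 0,"dy": 0,"dz": -14,"yaw": 0,"gripper": 0.6},
  {"dx": 0,"dy": 0,"dz": -14,"yaw": 0,"gripper": 0.6},
])

```text
clock: 5.62
tcp_pos: [0.6338, -0.1605, 0.1833]
orientation: [3.132, 0.218, 0.013]
contact_force: [-0.8, 0.1, 0.0]
grip_width: 0.0514
gripper_force: 0.0
```

```bash
python3 - <<'E'
from h import *
from bench import imaging
f=imaging.grab_frame("scene");C=cloud(f);X=(.6316,-.161)
print("wb",wall(C,X,.0165,.01,.038),disc(C,X,.009,.048,.06))
f=imaging.grab_frame("wrist");C=cloud(f)
print("wb wrist",disc(C,X,.009,.048,.063),"timer",disc(C,(.594,.106),.028,.045,.06),"glass",disc(C,(.6445,-.2495),.042,.008,.02))
print(world((.4325,-.1873,.15,8)))
E
```

```text
wb (array([ 0.63433301, -0.15933844]), 93) (array([ 0.63143682, -0.1566688 ]), 51)
wb wrist (array([ 0.63224113, -0.15903148]), 547) timer None glass (array([ 0.64366436, -0.2508142 ]), 3098)
(array([-20.08,  -0.06,   2.87]), np.float64(-0.0), np.float64(7.977739640005895))
```

Request:
send_rows([
  {"dx": -6,"dy": 0,"dz": 0,"yaw": 0,"gripper": 0.75},
  {"dx": -12,"dy": 0,"dz": 1,"yaw": 0,"gripper": 0.75},
  {"dx": -17,"dy": 0,"dz": 3,"yaw": 0,"gripper": 0.75},
  {"dx": -20,"dy": 0,"dz": 4,"yaw": 0,"gripper": 0.75},
  {"dx": -20,"dy": 0,"dz": 4,"yaw": 0,"gripper": 0.75},
])

```text
clock: 6.35
tcp_pos: [0.4292, -0.1878, 0.1362]
orientation: [-3.133, -0.215, 0.008]
contact_force: [0.7, -0.1, 1.1]
grip_width: 0.0637
gripper_force: 0.0
```

```bash
python3 - <<'E'
from h import *
from bench import imaging
f=imaging.grab_frame("wrist");C=cloud(f);X=(.4325,-.1873)
print("lw wrist",disc(C,X,.008,.04,.063),wall(C,X,.016,.008,.034),"lid",disc(C,(.433,-.039),.004,.015,.03))
print(world((.4325,-.1873,.033,8)))
E
```

```text
lw wrist (array([ 0.4319427 , -0.18735002]), 488) (array([ 0.43120681, -0.18735885]), 348) lid (array([ 0.43372995, -0.03925572]), 237)
(array([ 0.09, -0.02, 10.41]), np.float64(-0.1), np.float64(7.924164773834686))
```

Request:
send_rows([
  {"dx": 0.1,"dy": 0,"dz": 4,"yaw": 0,"gripper": 0.75},
  {"dx": 0.1,"dy": 0,"dz": 8,"yaw": 0,"gripper": 0.75},
  {"dx": 0.1,"dy": 0,"dz": 10.4,"yaw": 0,"gripper": 0.75},
  {"dx": 0.1,"dy": 0,"dz": 10.4,"yaw": 0,"gripper": 0.75},
  {"dx": 0.1,"dy": 0,"dz": 10.4,"yaw": 0,"gripper": 0.6},
])

```text
clock: 7.02
tcp_pos: [0.4354, -0.1875, 0.0344]
orientation: [3.134, 0.219, 0.002]
contact_force: [-0.2, 0.4, -0.7]
grip_width: 0.0513
gripper_force: 0.0
```

Request:
send_rows([
  {"dx": 0,"dy": 0,"dz": 0,"yaw": 0,"gripper": 0.2},
  {"dx": 0,"dy": 0,"dz": 0,"yaw": 0,"gripper": 0.2},
  {"dx": 0,"dy": 0,"dz": 0,"yaw": 0,"gripper": 0.2},
  {"dx": 0,"dy": 0,"dz": 0,"yaw": 0,"gripper": 0.2},
  {"dx": 0,"dy": 0,"dz": 0,"yaw": 0,"gripper": 0.2},
], force=40)

```text
clock: 7.65
tcp_pos: [0.4352, -0.1878, 0.0351]
orientation: [3.133, 0.218, 0.004]
contact_force: [-0.0, 0.4, 6.0]
grip_width: 0.0306
gripper_force: 39.6
```

```bash
python3 - <<'E'
from h import *
print(world((.6064,.0176,.15,8)))
E
```

```text
(array([ 19.83, -17.95, -11.46]), np.float64(-0.0), np.float64(7.977786643882053))
```

Request:
send_rows([
  {"dx": 0,"dy": 0,"dz": -3,"yaw": 0,"gripper": 0.2},
  {"dx": 0,"dy": 0,"dz": -7,"yaw": 0,"gripper": 0.2},
  {"dx": 0,"dy": 0,"dz": -11,"yaw": 0,"gripper": 0.2},
  {"dx": 4,"dy": -4,"dz": -11,"yaw": 0,"gripper": 0.2},
  {"dx": 8,"dy": -8,"dz": -11,"yaw": 0,"gripper": 0.2},
])

```text
clock: 8.28
tcp_pos: [0.5032, -0.097, 0.1453]
orientation: [3.133, 0.214, 0.004]
contact_force: [1.3, -0.7, -2.7]
grip_width: 0.0306
gripper_force: 40.6
```

Request:
send_rows([
  {"dx": 4,"dy": -4,"dz": 0,"yaw": 0,"gripper": 0.2},
  {"dx": 9,"dy": -8,"dz": 0,"yaw": 0,"gripper": 0.2},
  {"dx": 12,"dy": -10,"dz": 0,"yaw": 0,"gripper": 0.2},
  {"dx": 12,"dy": -10,"dz": 0,"yaw": 0,"gripper": 0.2},
  {"dx": 12,"dy": -10,"dz": 0,"yaw": 0,"gripper": 0.2},
])

```text
clock: 8.9
tcp_pos: [0.6064, 0.0175, 0.1437]
orientation: [3.133, 0.218, -0.002]
contact_force: [-0.2, -0.9, -2.5]
grip_width: 0.0303
gripper_force: 40.6
```

```bash
python3 - <<'E'
from h import *
from bench import imaging,status
f=imaging.grab_frame("scene");C=cloud(f);o=status.get_obs();t=o["tcp_pos"];print(t,o["grip_width"])
k=(np.hypot(C[...,0]-t[0],C[...,1]-t[1])<.013)
p=C[k&(C[...,2]<t[2]-.02)&(C[...,2]>.02)];print("below tcp pts",len(p),p.min(0) if len(p) else 0)
print(wall(C,t,.016,t[2]-.036,t[2]-.026))
print(world((.6084,.0176,.050,8)))
E
```

```text
[0.606167   0.01697814 0.1436895 ] 0.030522170494499175
below tcp pts 0 0
(array([0.60527729, 0.01827339]), 29)
(array([ 0.24, -0.04,  9.37]), np.float64(-0.1), np.float64(7.893167301679216))
```

Request:
send_rows([
  {"dx": 0.2,"dy": 0,"dz": 3,"yaw": 0,"gripper": 0.2},
  {"dx": 0.2,"dy": 0,"dz": 7,"yaw": 0,"gripper": 0.2},
  {"dx": 0.2,"dy": 0,"dz": 9.5,"yaw": 0,"gripper": 0.2},
  {"dx": 0.2,"dy": 0,"dz": 9.8,"yaw": 0,"gripper": 0.2},
  {"dx": 0.2,"dy": 0,"dz": 9.8,"yaw": 0,"gripper": 0.2},
])

```text
clock: 9.57
tcp_pos: [0.6094, 0.0179, 0.0467]
orientation: [3.134, 0.217, 0.001]
contact_force: [-0.5, 0.2, -2.0]
grip_width: 0.0308
gripper_force: 40.6
```

```bash
python3 - <<'E'
from h import *
print(world((.6079,.0176,.0375,8)))
E
```

```text
(array([-0.15,  0.01,  0.92]), np.float64(-0.1), np.float64(7.915608763451752))
```

Request:
send_rows([
  {"dx": -0.1,"dy": 0,"dz": 0.5,"yaw": 0,"gripper": 0.2},
  {"dx": -0.1,"dy": 0,"dz": 0.9,"yaw": 0,"gripper": 0.2},
  {"dx": -0.1,"dy": 0,"dz": 0.9,"yaw": 0,"gripper": 0.2},
  {"dx": -0.1,"dy": 0,"dz": 0.9,"yaw": 0,"gripper": 0.2},
])

```text
clock: 10.07
tcp_pos: [0.6087, 0.0185, 0.0382]
orientation: [3.134, 0.218, 0.002]
contact_force: [-3.0, -0.1, 6.9]
grip_width: 0.0305
gripper_force: 41.5
```

Request:
send_rows([
  {"dx": 0,"dy": 0,"dz": 0,"yaw": 0,"gripper": 0.45},
  {"dx": 0,"dy": 0,"dz": 0,"yaw": 0,"gripper": 0.55},
  {"dx": 0,"dy": 0,"dz": 0,"yaw": 0,"gripper": 0.55},
  {"dx": 0,"dy": 0,"dz": 0,"yaw": 0,"gripper": 0.55},
])

```text
clock: 10.58
tcp_pos: [0.6082, 0.0186, 0.0367]
orientation: [3.134, 0.219, -0.0]
contact_force: [-0.2, -0.3, -0.5]
grip_width: 0.0469
gripper_force: 0.0
```

Request:
send_rows([
  {"dx": 0,"dy": 0,"dz": -2,"yaw": 0,"gripper": 0.55},
  {"dx": 0,"dy": 0,"dz": -6,"yaw": 0,"gripper": 0.55},
  {"dx": 0,"dy": 0,"dz": -10,"yaw": 0,"gripper": 0.55},
  {"dx": 0,"dy": 0,"dz": -14,"yaw": 0,"gripper": 0.55},
  {"dx": 0,"dy": 0,"dz": -14,"yaw": 0,"gripper": 0.55},
])

```text
clock: 11.2
tcp_pos: [0.6107, 0.0188, 0.182]
orientation: [-3.134, -0.218, -0.013]
contact_force: [0.3, -0.9, -0.4]
grip_width: 0.0471
gripper_force: 0.0
```

```bash
python3 - <<'E'
from h import *
from bench import imaging
f=imaging.grab_frame("scene");C=cloud(f);X=(.6064,.0176)
print("lw",wall(C,X,.016,.01,.034),disc(C,X,.008,.044,.06))
f=imaging.grab_frame("wrist");C=cloud(f)
print("lw wrist",disc(C,X,.008,.044,.063),"timer",disc(C,(.594,.106),.028,.045,.06),"wb",disc(C,(.632,-.16),.009,.048,.063))
print(world((.4498,.0903,.13,8)))
E
```

```text
lw (array([0.60744713, 0.01892574]), 82) (array([0.60588837, 0.02021044]), 44)
lw wrist (array([0.60540271, 0.01851477]), 349) timer (array([0.59352559, 0.10503715]), 743) wb (array([ 0.63210243, -0.15793954]), 554)
(array([-14.71,  -9.31,   4.77]), np.float64(-0.0), np.float64(7.975609009750894))
```

Request:
send_rows([
  {"dx": -4,"dy": -2,"dz": 0,"yaw": 0,"gripper": 0.8},
  {"dx": -8,"dy": -5,"dz": 1,"yaw": 0,"gripper": 0.8},
  {"dx": -12,"dy": -8,"dz": 3,"yaw": 0,"gripper": 0.8},
  {"dx": -14.7,"dy": -9.3,"dz": 4.7,"yaw": 0,"gripper": 0.8},
  {"dx": -14.7,"dy": -9.3,"dz": 4.7,"yaw": 0,"gripper": 0.8},
])

```text
clock: 11.92
tcp_pos: [0.4459, 0.0904, 0.1279]
orientation: [3.132, 0.223, -0.009]
contact_force: [0.3, 0.0, 0.3]
grip_width: 0.0681
gripper_force: 0.0
```

```bash
python3 - <<'E'
from h import *
from bench import imaging
f=imaging.grab_frame("wrist");C=cloud(f);X=(.4498,.0903)
print("cru wrist",disc(C,X,.0205,.026,.04),wall(C,X,.0205,.026,.04))
print(world((.4498,.0903,.036,8)))
E
```

```text
cru wrist (array([0.44866601, 0.09044284]), 646) (array([0.45037656, 0.09066098]), 646)
(array([0.18, 0.01, 9.29]), np.float64(0.1), np.float64(8.05677688947932))
```

Request:
send_rows([
  {"dx": 0.05,"dy": 0,"dz": 4,"yaw": 0,"gripper": 0.8},
  {"dx": 0.05,"dy": 0,"dz": 7.5,"yaw": 0,"gripper": 0.8},
  {"dx": 0.05,"dy": 0,"dz": 9.3,"yaw": 0,"gripper": 0.8},
  {"dx": 0.05,"dy": 0,"dz": 9.3,"yaw": 0,"gripper": 0.8},
  {"dx": 0.05,"dy": 0,"dz": 9.3,"yaw": 0,"gripper": 0.7},
])

```text
clock: 12.6
tcp_pos: [0.4514, 0.0902, 0.0374]
orientation: [-3.134, -0.217, -0.002]
contact_force: [0.8, -0.6, 0.3]
grip_width: 0.0598
gripper_force: 0.0
```

Request:
send_rows([
  {"dx": 0,"dy": 0,"dz": 0,"yaw": 0,"gripper": 0.55},
  {"dx": 0,"dy": 0,"dz": 0,"yaw": 0,"gripper": 0.3},
  {"dx": 0,"dy": 0,"dz": 0,"yaw": 0,"gripper": 0.3},
  {"dx": 0,"dy": 0,"dz": 0,"yaw": 0,"gripper": 0.3},
  {"dx": 0,"dy": 0,"dz": 0,"yaw": 0,"gripper": 0.3},
], force=20)

```text
clock: 13.22
tcp_pos: [0.4511, 0.0905, 0.0378]
orientation: [-3.134, -0.218, -0.003]
contact_force: [-1.0, -0.8, 5.7]
grip_width: 0.0383
gripper_force: 19.4
```

Request:
send_rows([
  {"dx": 0,"dy": 0,"dz": -2,"yaw": 0,"gripper": 0.3},
  {"dx": 0,"dy": 0,"dz": -4,"yaw": 0,"gripper": 0.3},
  {"dx": 0,"dy": 0,"dz": -7,"yaw": 0,"gripper": 0.3},
  {"dx": 0,"dy": 0,"dz": -10,"yaw": 0,"gripper": 0.3},
  {"dx": 0,"dy": 0,"dz": -10,"yaw": 0,"gripper": 0.3},
])

```text
clock: 13.85
tcp_pos: [0.4518, 0.0908, 0.1391]
orientation: [-3.133, -0.218, -0.008]
contact_force: [0.0, 0.3, -0.3]
grip_width: 0.0384
gripper_force: 20.2
```

```bash
python3 chk.py c1 .45 .09 .1; python3 - <<'E'
from h import *
print(world((.6192,-.0700,.14,8)))
E
```

```text
(array([14.52, 18.22, -0.3 ]), np.float64(-0.0), np.float64(7.980020133599153))
```

View pics/c1.png

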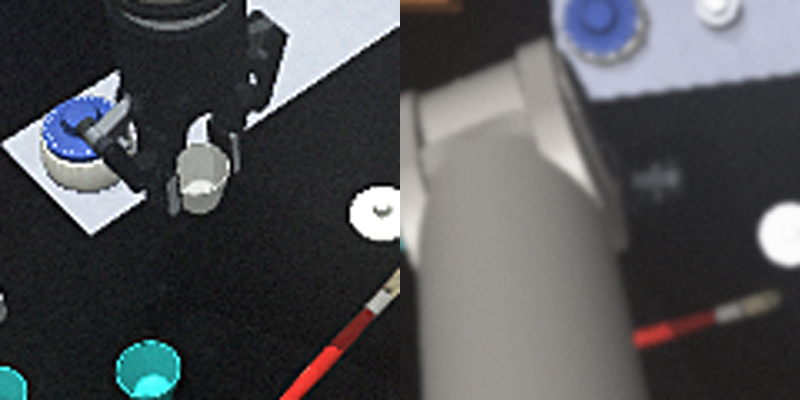

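The crucible is held upright in the jaws at about (205,178) in the left crop.

Request:
send_rows([
  {"dx": 2,"dy": 3,"dz": -1,"yaw": 0,"gripper": 0.3},
  {"dx": 5,"dy": 7,"dz": -1,"yaw": 0,"gripper": 0.3},
  {"dx": 8,"dy": 11,"dz": -1,"yaw": 0,"gripper": 0.3},
  {"dx": 11.5,"dy": 15,"dz": -1,"yaw": 0,"gripper": 0.3},
  {"dx": 14.5,"dy": 18.2,"dz": -1,"yaw": 0,"gripper": 0.3},
])

```text
clock: 14.58
tcp_pos: [0.6195, -0.0716, 0.1451]
orientation: [3.134, 0.217, -0.004]
contact_force: [-0.1, 0.9, -0.8]
grip_width: 0.0384
gripper_force: 20.2
```

Request:
send_rows([
  {"dx": 0,"dy": 0,"dz": 0,"yaw": 0,"gripper": 0.3},
  {"dx": 0,"dy": 0,"dz": 0,"yaw": 0,"gripper": 0.3},
  {"dx": 0,"dy": 0,"dz": 2,"yaw": 0,"gripper": 0.3},
  {"dx": 0,"dy": 0,"dz": 3,"yaw": 0,"gripper": 0.3},
  {"dx": 0,"dy": 0,"dz": 3,"yaw": 0,"gripper": 0.3},
])

```text
clock: 15.2
tcp_pos: [0.6178, -0.0692, 0.1152]
orientation: [-3.133, -0.22, 0.005]
contact_force: [0.6, 0.0, 0.0]
grip_width: 0.0382
gripper_force: 20.2
```

```bash
python3 - <<'E'
from h import *
print(world((.6192,-.0700,.048,8)))
E
```

```text
(array([0.15, 0.11, 6.72]), np.float64(0.0), np.float64(8.028602576977132))
```

Request:
send_rows([
  {"dx": 0.1,"dy": 0.05,"dz": 3,"yaw": 0,"gripper": 0.3},
  {"dx": 0.1,"dy": 0.05,"dz": 5.5,"yaw": 0,"gripper": 0.3},
  {"dx": 0.1,"dy": 0.05,"dz": 6.7,"yaw": 0,"gripper": 0.3},
  {"dx": 0.1,"dy": 0.05,"dz": 6.7,"yaw": 0,"gripper": 0.3},
  {"dx": 0.1,"dy": 0.05,"dz": 6.7,"yaw": 0,"gripper": 0.3},
])

```text
clock: 15.82
tcp_pos: [0.6209, -0.0702, 0.0508]
orientation: [3.134, 0.219, 0.003]
contact_force: [1.5, -0.8, -1.3]
grip_width: 0.0386
gripper_force: 20.2
```

```bash
python3 - <<'E'
from h import *
print(world((.6192,-.0700,.0403,8)))
E
```

```text
(array([-0.17, -0.04,  1.05]), np.float64(-0.0), np.float64(7.977308607002402))
```

Request:
send_rows([
  {"dx": -0.1,"dy": 0,"dz": 0.5,"yaw": 0,"gripper": 0.3},
  {"dx": -0.1,"dy": 0,"dz": 0.85,"yaw": 0,"gripper": 0.3},
  {"dx": -0.1,"dy": 0,"dz": 1.0,"yaw": 0,"gripper": 0.3},
  {"dx": -0.1,"dy": 0,"dz": 1.0,"yaw": 0,"gripper": 0.3},
  {"dx": -0.1,"dy": 0,"dz": 1.0,"yaw": 0,"gripper": 0.3},
])

```text
clock: 16.45
tcp_pos: [0.6197, -0.0703, 0.0409]
orientation: [3.134, 0.218, 0.002]
contact_force: [-1.3, 0.8, 9.0]
grip_width: 0.0383
gripper_force: 20.6
```

```bash
python3 - <<'E'
from h import *
print(world((.6192,-.0700,.0403,8)))
E
```

```text
(array([-0.04, -0.03,  0.06]), np.float64(-0.0), np.float64(7.9729618242206435))
```

Request:
send_rows([
  {"dx": 0,"dy": 0,"dz": 0,"yaw": 0,"gripper": 0.52},
  {"dx": 0,"dy": 0,"dz": 0,"yaw": 0,"gripper": 0.6},
  {"dx": 0,"dy": 0,"dz": 0,"yaw": 0,"gripper": 0.65},
  {"dx": 0,"dy": 0,"dz": 0,"yaw": 0,"gripper": 0.65},
])

```text
clock: 16.95
tcp_pos: [0.6191, -0.0703, 0.0397]
orientation: [3.134, 0.219, -0.0]
contact_force: [-0.4, -0.9, -0.2]
grip_width: 0.0556
gripper_force: 0.0
```

Request:
send_rows([
  {"dx": 0,"dy": 0,"dz": -2,"yaw": 0,"gripper": 0.65},
  {"dx": 0,"dy": 0,"dz": -6,"yaw": 0,"gripper": 0.65},
  {"dx": 0,"dy": 0,"dz": -10,"yaw": 0,"gripper": 0.65},
  {"dx": 0,"dy": 0,"dz": -14,"yaw": 0,"gripper": 0.65},
  {"dx": 0,"dy": 0,"dz": -14,"yaw": 0,"gripper": 0.65},
])

```text
clock: 17.58
tcp_pos: [0.6217, -0.0704, 0.1851]
orientation: [3.133, 0.218, 0.013]
contact_force: [0.1, 0.7, 0.2]
grip_width: 0.0554
gripper_force: 0.0
```

```bash
python3 - <<'E'
from h import *
from bench import imaging
f=imaging.grab_frame("scene");C=cloud(f);X=(.619,-.07)
print("cru",wall(C,X,.0205,.029,.038),disc(C,X,.0205,.029,.038))
f=imaging.grab_frame("wrist");C=cloud(f)
print("cru wrist",disc(C,X,.0205,.029,.04),wall(C,X,.0205,.029,.04),"lw",disc(C,(.606,.0185),.008,.044,.063),"wb",disc(C,(.632,-.16),.009,.048,.063))
print(world((.4333,-.039,.15,8)))
E
```

```text
cru (array([ 0.61759463, -0.06891791]), 74) (array([ 0.61869961, -0.06854117]), 74)
cru wrist (array([ 0.61703569, -0.07011814]), 427) (array([ 0.61854861, -0.07000356]), 427) lw (array([0.60500062, 0.01821538]), 348) wb (array([ 0.63224936, -0.15796214]), 537)
(array([-17.99,  -5.68,   3.07]), np.float64(-0.0), np.float64(7.9784468975509855))
```

Request:
send_rows([
  {"dx": -5,"dy": -1,"dz": 0,"yaw": 0,"gripper": 0.5},
  {"dx": -10,"dy": -3,"dz": 1,"yaw": 0,"gripper": 0.5},
  {"dx": -15,"dy": -5,"dz": 3,"yaw": 0,"gripper": 0.5},
  {"dx": -18,"dy": -5.7,"dz": 5,"yaw": 0,"gripper": 0.5},
  {"dx": -18,"dy": -5.7,"dz": 5,"yaw": 0,"gripper": 0.5},
])

```text
clock: 18.3
tcp_pos: [0.4284, -0.0388, 0.1278]
orientation: [-3.134, -0.22, 0.011]
contact_force: [0.3, -0.0, 0.5]
grip_width: 0.0431
gripper_force: 0.0
```

Request:
send_rows([
  {"dx": 0,"dy": 0,"dz": 0,"yaw": 0,"gripper": 0.5},
  {"dx": 0,"dy": 0,"dz": 0,"yaw": 0,"gripper": 0.5},
])

```text
clock: 18.55
tcp_pos: [0.4344, -0.0388, 0.1302]
orientation: [3.134, 0.218, 0.002]
contact_force: [-0.5, 0.7, -0.0]
grip_width: 0.0427
gripper_force: 0.0
```

```bash
python3 - <<'E'
from h import *
from bench import imaging
f=imaging.grab_frame("wrist");C=cloud(f);X=(.4333,-.039)
print("lid wrist",disc(C,X,.005,.016,.03),disc(C,X,.0225,.003,.010))
print(world((.4333,-.039,.05,8)))
E
```

```text
lid wrist (array([ 0.43424776, -0.03831165]), 205) (array([ 0.43375996, -0.03827544]), 1768)
(array([-0.11,  0.  ,  8.01]), np.float64(-0.0), np.float64(7.964425324908975))
```

Request:
send_rows([
  {"dx": 0,"dy": 0,"dz": 4,"yaw": 0,"gripper": 0.5},
  {"dx": 0,"dy": 0,"dz": 7.5,"yaw": 0,"gripper": 0.5},
  {"dx": 0,"dy": 0,"dz": 9,"yaw": 0,"gripper": 0.5},
  {"dx": 0,"dy": 0,"dz": 9.5,"yaw": 0,"gripper": 0.5},
  {"dx": 0,"dy": 0,"dz": 9.5,"yaw": 0,"gripper": 0.4},
])

```text
clock: 19.23
tcp_pos: [0.4336, -0.0388, 0.0353]
orientation: [3.134, 0.218, 0.001]
contact_force: [-0.2, 0.7, -0.6]
grip_width: 0.0345
gripper_force: 0.0
```

Request:
send_rows([
  {"dx": 0,"dy": 0,"dz": 0,"yaw": 0,"gripper": 0.3},
  {"dx": 0,"dy": 0,"dz": 0,"yaw": 0,"gripper": 0.2},
  {"dx": 0,"dy": 0,"dz": 0,"yaw": 0,"gripper": 0.05},
  {"dx": 0,"dy": 0,"dz": 0,"yaw": 0,"gripper": 0.05},
  {"dx": 0,"dy": 0,"dz": 0,"yaw": 0,"gripper": 0.05},
], force=25)

```text
clock: 19.85
tcp_pos: [0.4335, -0.0388, 0.0354]
orientation: [3.134, 0.218, 0.002]
contact_force: [-0.9, 0.3, 6.7]
grip_width: 0.0109
gripper_force: 24.4
```

Request:
send_rows([
  {"dx": 0,"dy": 0,"dz": -1,"yaw": 0,"gripper": 0.05},
  {"dx": 0,"dy": 0,"dz": -4,"yaw": 0,"gripper": 0.05},
  {"dx": 0,"dy": 0,"dz": -8,"yaw": 0,"gripper": 0.05},
  {"dx": 0,"dy": 0,"dz": -11,"yaw": 0,"gripper": 0.05},
  {"dx": 0,"dy": 0,"dz": -11,"yaw": 0,"gripper": 0.05},
])

```text
clock: 20.48
tcp_pos: [0.4345, -0.0388, 0.1472]
orientation: [3.134, 0.218, 0.008]
contact_force: [0.8, 0.4, -0.1]
grip_width: 0.0105
gripper_force: 24.5
```

```bash
python3 chk.py l1 .434 -.039 .12; python3 - <<'E'
from h import *
print(world((.6183,-.0697,.15,8)))
E
```

```text
(array([17.95,  5.64, -0.5 ]), np.float64(-0.0), np.float64(7.979543194438542))
```

View pics/l1.png

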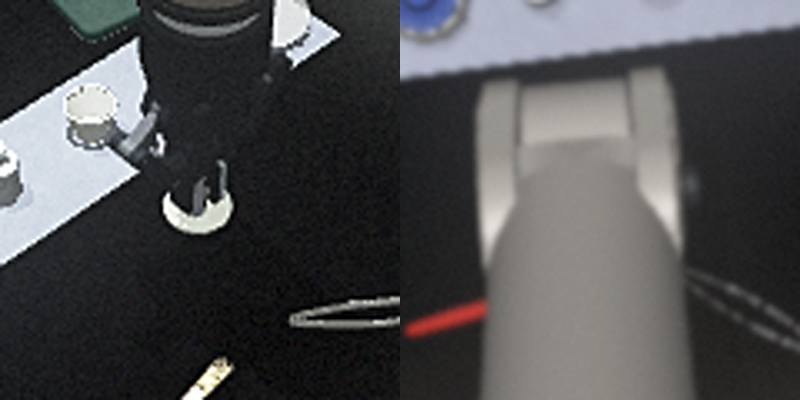

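The lid is held level under the fingers at (198,210), and the crucible stands on the mat at (90,110).

Request:
send_rows([
  {"dx": 4,"dy": 1,"dz": 0,"yaw": 0,"gripper": 0.05},
  {"dx": 8,"dy": 2.5,"dz": 0,"yaw": 0,"gripper": 0.05},
  {"dx": 12,"dy": 4,"dz": 0,"yaw": 0,"gripper": 0.05},
  {"dx": 15.5,"dy": 5,"dz": 0,"yaw": 0,"gripper": 0.05},
  {"dx": 17.9,"dy": 5.6,"dz": 0,"yaw": 0,"gripper": 0.05},
])

```text
clock: 21.2
tcp_pos: [0.6186, -0.0697, 0.1427]
orientation: [-3.134, -0.218, 0.004]
contact_force: [-0.4, 0.8, -0.8]
grip_width: 0.0106
gripper_force: 24.5
```

Request:
send_rows([
  {"dx": 0,"dy": 0,"dz": 0,"yaw": 0,"gripper": 0.05},
  {"dx": 0,"dy": 0,"dz": 2,"yaw": 0,"gripper": 0.05},
  {"dx": 0,"dy": 0,"dz": 4,"yaw": 0,"gripper": 0.05},
  {"dx": 0,"dy": 0,"dz": 6,"yaw": 0,"gripper": 0.05},
  {"dx": 0,"dy": 0,"dz": 6,"yaw": 0,"gripper": 0.05},
])

```text
clock: 21.82
tcp_pos: [0.616, -0.0692, 0.0823]
orientation: [-3.133, -0.219, 0.007]
contact_force: [0.0, -0.0, 0.1]
grip_width: 0.0104
gripper_force: 24.5
```

Request:
send_rows([
  {"dx": 0,"dy": 0,"dz": 0,"yaw": 0,"gripper": 0.05},
  {"dx": 0,"dy": 0,"dz": 0,"yaw": 0,"gripper": 0.05},
  {"dx": 0,"dy": 0,"dz": 0,"yaw": 0,"gripper": 0.05},
])

```text
clock: 22.2
tcp_pos: [0.6185, -0.0695, 0.0855]
orientation: [3.134, 0.218, 0.002]
contact_force: [1.1, 0.1, -0.9]
grip_width: 0.0105
gripper_force: 24.5
```

```bash
python3 chk.py l2 .618 -.07 .06; python3 - <<'E'
from h import *
print(world((.6183,-.0697,.067,8)))
E
```

```text
(array([-0.01,  0.03,  1.83]), np.float64(-0.0), np.float64(7.9785469933701005))
```

View pics/l2.png

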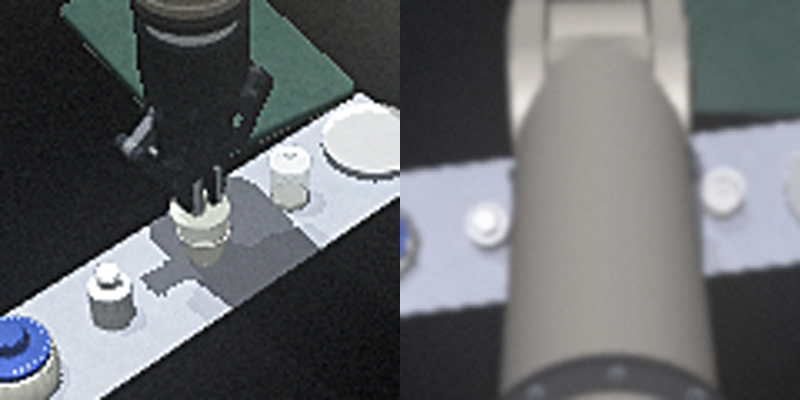

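The lid at (200,215) hovers level and centred over the crucible at (203,245), so I lower it slowly.

Request:
send_rows([
  {"dx": 0,"dy": 0,"dz": 0.6,"yaw": 0,"gripper": 0.05},
  {"dx": 0,"dy": 0,"dz": 1.1,"yaw": 0,"gripper": 0.05},
  {"dx": 0,"dy": 0,"dz": 1.5,"yaw": 0,"gripper": 0.05},
  {"dx": 0,"dy": 0,"dz": 1.7,"yaw": 0,"gripper": 0.05},
  {"dx": 0,"dy": 0,"dz": 1.8,"yaw": 0,"gripper": 0.05},
])

```text
clock: 22.92
tcp_pos: [0.6188, -0.0693, 0.0676]
orientation: [3.134, 0.219, 0.002]
contact_force: [-2.1, 0.1, 10.1]
grip_width: 0.0104
gripper_force: 25.3
```

Request:
send_rows([
  {"dx": 0,"dy": 0,"dz": 0,"yaw": 0,"gripper": 0.05},
  {"dx": 0,"dy": 0,"dz": 0,"yaw": 0,"gripper": 0.05},
  {"dx": 0,"dy": 0,"dz": 0,"yaw": 0,"gripper": 0.05},
])

```text
clock: 23.3
tcp_pos: [0.6187, -0.0693, 0.0677]
orientation: [3.134, 0.219, 0.002]
contact_force: [-1.3, -0.5, 6.4]
grip_width: 0.0106
gripper_force: 25.0
```

Request:
send_rows([
  {"dx": 0,"dy": 0,"dz": 0,"yaw": 0,"gripper": 0.2},
  {"dx": 0,"dy": 0,"dz": 0,"yaw": 0,"gripper": 0.3},
  {"dx": 0,"dy": 0,"dz": 0,"yaw": 0,"gripper": 0.4},
  {"dx": 0,"dy": 0,"dz": 0,"yaw": 0,"gripper": 0.4},
])

```text
clock: 23.8
tcp_pos: [0.618, -0.0694, 0.0667]
orientation: [-3.134, -0.219, 0.0]
contact_force: [1.2, -0.6, -0.1]
grip_width: 0.0341
gripper_force: 0.0
```

Request:
send_rows([
  {"dx": 0,"dy": 0,"dz": -1,"yaw": 0,"gripper": 0.4},
  {"dx": 0,"dy": 0,"dz": -4,"yaw": 0,"gripper": 0.4},
  {"dx": 0,"dy": 0,"dz": -8,"yaw": 0,"gripper": 0.4},
  {"dx": 0,"dy": 0,"dz": -12,"yaw": 0,"gripper": 0.4},
  {"dx": 0,"dy": 0,"dz": -14,"yaw": 0,"gripper": 0.4},
])

```text
clock: 24.42
tcp_pos: [0.6191, -0.0695, 0.2103]
orientation: [3.134, 0.218, 0.007]
contact_force: [0.4, -0.4, 0.1]
grip_width: 0.0343
gripper_force: 0.0
```

Request:
send_rows([
  {"dx": -6,"dy": 5,"dz": 0,"yaw": 0,"gripper": 0.4},
  {"dx": -12,"dy": 10,"dz": 0,"yaw": 0,"gripper": 0.4},
  {"dx": -13,"dy": 16,"dz": 0,"yaw": 0,"gripper": 0.4},
  {"dx": -13,"dy": 22,"dz": 0,"yaw": 0,"gripper": 0.4},
  {"dx": -13,"dy": 26,"dz": 0,"yaw": 0,"gripper": 0.4},
])

```text
clock: 25.05
tcp_pos: [0.5249, -0.3471, 0.2081]
orientation: [3.133, 0.218, 0.002]
contact_force: [1.5, -0.1, 0.1]
grip_width: 0.0343
gripper_force: 0.0
```

Request:
send_rows([
  {"dx": 0,"dy": 6,"dz": 0,"yaw": 0,"gripper": 0.4},
  {"dx": 0,"dy": 6,"dz": 0,"yaw": 0,"gripper": 0.4},
  {"dx": 0,"dy": 6,"dz": 0,"yaw": 0,"gripper": 0.4},
  {"dx": 0,"dy": 6,"dz": 0,"yaw": 0,"gripper": 0.4},
])

```text
clock: 25.55
tcp_pos: [0.5343, -0.4024, 0.2071]
orientation: [-3.133, -0.222, -0.001]
contact_force: [-0.1, 0.0, -0.3]
grip_width: 0.0339
gripper_force: 0.0
```

```bash
python3 chk.py fin .618 -.07 .03; python3 - <<'E'
from h import *
from bench import imaging
np.set_printoptions(precision=4,suppress=True)
u=np.array([-.1395,.990])
for n in("top","scene"):
    f=imaging.grab_frame(n);C=cloud(f);print(n)
    r={}
    r["glass"]=wall(C,(.644,-.25),.042,.008,.02,.006)
    r["wb"]=disc(C,(.632,-.159),.009,.048,.063);r["wbw"]=wall(C,(.632,-.159),.0165,.01,.038)
    r["lid"]=disc(C,(.6185,-.07),.0225,.033,.043);r["knob"]=disc(C,(.6185,-.07),.006,.048,.063)
    r["lw"]=disc(C,(.6055,.0185),.008,.044,.063);r["lww"]=wall(C,(.6055,.0185),.016,.01,.034)
    r["timer"]=disc(C,(.594,.106),.028,.045,.06)
    for k,v in r.items():
        if v: d=v[0]-(.619,-.072);print(k,v[0],"along",round(d@u,4),"across",round(d@[.99,.1395],4))
    k=(np.hypot(C[...,0]-.6185,C[...,1]+.07)<.021)&(C[...,2]>.03)&(C[...,2]<.044);p=C[k]
    c,*_=np.linalg.lstsq(np.c_[p[:,:2]-p[:,:2].mean(0),np.ones(len(p))],p[:,2],rcond=None);print("lid plane",c)
E
```

```text
top
glass [ 0.644  -0.2501] along -0.1798 across -0.0001
wb [ 0.6324 -0.1589] along -0.0879 across 0.0012
wbw [ 0.6337 -0.1602] along -0.0893 across 0.0023
lid [ 0.6191 -0.0695] along 0.0024 across 0.0004
knob [ 0.6179 -0.0694] along 0.0027 across -0.0007
lw [0.6056 0.0164] along 0.0894 across -0.0009
lww [0.6068 0.0178] along 0.0906 across 0.0005
timer [0.5948 0.1049] along 0.1785 across 0.0007
lid plane [0.0202 0.0031 0.0381]
scene
glass [ 0.6422 -0.2485] along -0.178 across -0.0016
wb [ 0.6314 -0.1583] along -0.0872 across 0.0002
wbw [ 0.6345 -0.1593] along -0.0886 across 0.0032
lid [ 0.6199 -0.0682] along 0.0036 across 0.0014
knob [ 0.6184 -0.0668] along 0.0052 across 0.0001
lw [0.6052 0.0198] along 0.0928 across -0.0009
lww [0.6078 0.0191] along 0.0918 across 0.0016
timer [0.5901 0.1047] along 0.179 across -0.004
lid plane [0.0664 0.0049 0.0392]
```

View pics/fin.png

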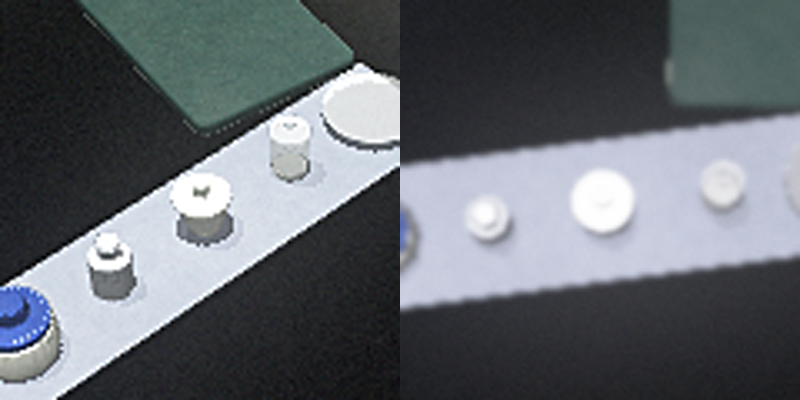

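The final view shows the row in order: timer, weight (110,265), lidded crucible (200,200) with the lid flat and knob up, bottle (290,145), watch glass. Centres are within about 3 mm of the even spacing in the top view, and the arm is clear, so I hand in.

```bash
python3 -c "
from bench import workorder
print(workorder.hand_in())"
```

```text
the job is handed in; nothing more can be done
None
```

The job is handed in: the bottle, lidded crucible and large weight stand upright in an evenly spaced row between the watch glass and the timer, within about 3 mm of target by the top camera (up to about 5 mm at the lid knob by the scene camera); the verdict was not reported.

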